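# Press the plugs home on three moulded fittings

## Task

Close the three white moulded fittings that have a grey rubber-padded plug standing proud, ready for packing: with a fingertip, lightly press each plug fully home onto its collar, on the widest fitting first, then the middle-sized one, then the narrowest. Do not lift, tip or shove the fittings, do not lean hard on them, leave everything else where it is, and finish with the hand clear.

Things in the scene. Friction and masses are not known exactly. Their poses are not given: they have to be found in the camera images.
- fitting_wide: wide white moulded fitting, loose, standing upright on the brown board: a round foot flange 124 mm in diameter and 6 mm thick, a round body 110 mm in diameter to 46 mm height, and on its top face a round collar 8 mm high (top 54 mm above the underside), off centre by 20 mm towards the fitting's +x. Origin: centre of the underside, z up
- plug_wide_top (a point): where to press: top centre of the wide fitting's plug, z up. The plug has a grey head 58 mm in diameter, 5 mm thick, and on it a black rubber pad 48 mm in diameter, 12 mm high, topped by this point. The pad gives about 1 mm per 2 N, at most 10 mm, and springs back. With the plug home and let go this point is 71 mm above the fitting's underside; before that 9 to 12 mm higher
- plug_wide (a joint): how far that plug has been pushed down, m: 0 = head 12 mm clear of the collar, 0.012 = fully home, head resting on the collar (its end stop). It slides straight down against about 2.5 N of friction and stays where it is left; it starts at 0 to 0.003
- fitting_middle: middle white moulded fitting, loose, standing upright on the brown board: a round foot flange 98 mm in diameter and 6 mm thick, a round body 84 mm in diameter to 46 mm height, and on its top face a round collar 8 mm high (top 54 mm above the underside), off centre by 12 mm towards the fitting's +x. Origin: centre of the underside, z up
- plug_middle_top (a point): where to press: top centre of the middle fitting's plug, z up. The plug has a grey head 52 mm in diameter, 5 mm thick, and on it a black rubber pad 42 mm in diameter, 12 mm high, topped by this point. The pad gives about 1 mm per 2 N, at most 10 mm, and springs back. With the plug home and let go this point is 71 mm above the fitting's underside; before that 9 to 12 mm higher
- plug_middle (a joint): how far that plug has been pushed down, m: 0 = head 12 mm clear of the collar, 0.012 = fully home, head resting on the collar (its end stop). It slides straight down against about 2.5 N of friction and stays where it is left; it starts at 0 to 0.003
- fitting_narrow: narrow white moulded fitting, loose, standing upright on the brown board: a round foot flange 74 mm in diameter and 6 mm thick, a round body 60 mm in diameter to 46 mm height, and on its top face a round collar 8 mm high (top 54 mm above the underside), off centre by 5 mm towards the fitting's +x. Origin: centre of the underside, z up
- plug_narrow_top (a point): where to press: top centre of the narrow fitting's plug, z up. The plug has a grey head 46 mm in diameter, 5 mm thick, and on it a black rubber pad 36 mm in diameter, 12 mm high, topped by this point. The pad gives about 1 mm per 2 N, at most 10 mm, and springs back. With the plug home and let go this point is 71 mm above the fitting's underside; before that 9 to 12 mm higher
- plug_narrow (a joint): how far that plug has been pushed down, m: 0 = head 12 mm clear of the collar, 0.012 = fully home, head resting on the collar (its end stop). It slides straight down against about 2.5 N of friction and stays where it is left; it starts at 0 to 0.003
- board: fixed brown work board, 380 x 660 mm, 6 mm thick, under the fittings; origin at the centre of its underside, on the table
- open_fitting: white moulded cup with no plug, open side up, 86 mm across its rim, 44 mm high, loose; a bystander; origin at the centre of its underside
- spare_plug: loose spare grey plug lying head down on the board, 46 mm in diameter, 19 mm high; a bystander; origin at the centre of its underside
- sprue: white cross-shaped moulding offcut, 48 mm across, with an upright 8 mm stem, 43 mm high, loose; a bystander; origin at the centre of its underside
- gauge_ring: steel gauge ring, 48 mm in diameter, 18 mm high, loose; a bystander; origin at the centre of its underside
- jar: small aluminium jar with a black lid, 44 mm in diameter, 50 mm high, loose; a bystander; origin at the centre of its underside
- scraper: screwdriver-like scraper with a black handle, 170 mm long, lying on the table at the right of the board; a bystander
There are look-alikes about, which are no part of the job. Leave any turquoise look-alike of the fitting_wide alone.

How it is judged (in metres and radians):
On the way, in this order (a step that is already met when the one before it is completed fails the run):
1. the wide fitting's plug is pressed home (value of joint plug_wide above 0.0095 m), for 0.1 s.
2. the middle fitting's plug is pressed home (value of joint plug_middle above 0.0095 m), for 0.1 s.
3. the narrow fitting's plug is pressed home (value of joint plug_narrow above 0.0095 m), for 0.1 s.
At the end, for the whole second after the job is handed in: all three plugs are within 2.5 mm of fully home, the fittings stand upright (within 0.05 rad), at rest and within 30 mm of where they began, and every bystander is within 30 mm of where it began (value of joint each of plug_wide, plug_middle, plug_narrow above 0.0095 m and angle between each of fitting_wide, fitting_middle, fitting_narrow's own z axis and vertical below 0.05 rad and distance of each of fitting_wide, fitting_middle, fitting_narrow, open_fitting, spare_plug, sprue, gauge_ring, jar, scraper from where it was at the start of the episode below 0.03 m and linear speed of each of fitting_wide, fitting_middle, fitting_narrow below 0.02 m/s); the robot touches nothing.
It fails at once if the middle plug is pressed before the wide one is home (value of joint plug_middle above 0.006 m and value of joint plug_wide below 0.0095 m).
It fails at once if the narrow plug is pressed before the wide and middle ones are home (value of joint plug_narrow above 0.006 m and value of joint any of plug_middle, plug_wide below 0.0095 m).
It fails at once if a fitting is pressed with more than 25 N (contact force between any of fitting_wide, fitting_middle, fitting_narrow and the fingers above 25 N or contact force between any of fitting_wide, fitting_middle, fitting_narrow and the arm above 25 N).
It fails at once if a fitting is lifted more than 8 mm off the board, tipped, or shoved more than 30 mm (height (world z) of any of fitting_wide, fitting_middle, fitting_narrow above 0.014 m or angle between any of fitting_wide, fitting_middle, fitting_narrow's own z axis and vertical above 0.2 rad or distance of any of fitting_wide, fitting_middle, fitting_narrow from where it was at the start of the episode above 0.03 m).
It fails at once if a bystander is moved more than 30 mm (distance of any of open_fitting, spare_plug, sprue, gauge_ring, jar, scraper from where it was at the start of the episode above 0.03 m).
It also fails if it takes over 40 s, if anything falls off the work surface, if the arm or the gripper's body presses on something with over 40 N, if the wrist force passes 120 N, or if a joint passes its speed limit or range.

## Robot

A 6-joint arm with a two-finger parallel gripper is mounted at the origin on the work surface. World frame = base frame: x ahead of the robot, y to its left, z up, the work surface at z = 0. Lengths are in mm, angles in degrees, forces in N, time in s.
With the tool pointing down it reaches from about 325 to 850 mm from the base axis. Payload 15.5 kg.
Tool frame: the origin (TCP) lies at the very end of the fingers, on their centre line; the grasp point (between the pads) lies 19 mm behind it; z points along the fingers, y is the line along which they close (so a half turn about z gives the same grasp; the last joint's range is limited). The gripper opens to 91 mm and grips with 3 to 60 N. Pads are 32 mm wide; open, the fingers measure 118 mm over their backs; the gripper's body (76 mm by 178 mm) begins 60 mm behind the grasp point.
Start: joints at [70.502, 28.281, 77.091, -0, 74.628, -5.472], TCP at [151.471, 606.368, 213.915] pointing down, gripper open.
Joint ranges: [-166.48, 166.48], [-47.26, 123.95], [12.59, 153.08], [-70.14, 250.14], [6.76, 159.57], [-176.63, 176.63]. Speed limits (degrees/s): [108.29, 108.29, 147.25, 172.46, 172.46, 172.46].

## Interface

Orientations are given as a 3x3 rotation matrix whose columns are the frame's x, y, z axes.
In Python, from rig import env gives the robot as it stands. The module is installed in compiled form; this text tells all that it offers.
- The arm moves only by the shell command python3 -m inch 'ROWS' [FORCE]. ROWS is a JSON object of lists of equal length, an entry for each row: "rot": the turn, a rotation vector about the world's x, y, z in rad, a list of three; "xyz": the shift along the world's x, y, z in cm, a list of three; "claw": the finger opening in cm, from 0 to 9.12. In form: {"rot": [[rx, ry, rz], ...], "xyz": [[dx, dy, dz], ...], "claw": [claw, ...]}. A call has 1 to 8 rows; each row is the pose to reach, as a shift and turn from the pose commanded when the call began; what a row does not reach only later rows make up. A row lasts 1/10 s, in which the tool goes at most 50 mm and 8.59 degrees, less where a joint would pass 70% of its speed; a pose out of reach is approached as far as the arm can. A call with a gripper value outside its range is refused whole. The fingers move at their own pace and stop on an object; FORCE is the grip in N (left out, the last holds). Time passes only in rows, so rows that repeat a pose let the fingers close. It gives the time, the measured TCP pose, the force, the opening and the grip force at its end, in the units of the state.
- env.get_state(): the state, without advancing time (a new reading comes with each control period).
- env.snapshot(name): name is "side" or "top"; returns a dict with "frame" (384x512x3 uint8, blue, green, red), "mtx" (3x3 intrinsics, pixels), "pose" (4x4, takes a point from camera to world coordinates). Camera axes: x right, y up, looking along -z (the intrinsics and any distortion apply to the point x, -y, -z); pixel columns grow to the right and rows downward; lengths in mm; the calibration is good to about 2 mm. A picture is of the moment at which its call begins. There is no depth.
- env.hand_in(): hands the job in; it is judged then, once.
The state is a dict: "time": time; "joint_pos": joint angles; "dq": joint speeds; "effort": joint torques, N m; "eef_pos": TCP position; "tcp_rot": TCP orientation; "wrist_force": force on the tool from outside, world axes, zero at the start; "moment": the same for the moment, N m; "grip_width": opening from 0.0 (shut) to 1.0 (fully open); "gripper_force": force on a finger pad.
Only numpy, scipy, OpenCV 4.12 (cv2) and the standard library are available. Lean on these libraries where they do the work, as an engineer would, in place of code of your own. Each camera call takes 0.05 s, during which the arm holds its last target. There are 200 camera calls.

## Working session

There is one attempt and no reset: what is moved stays moved. The work goes in short steps, Python scripts to look and compute and a shell command to move; the robot and the scene stay as the last step left them, time stands still between calls to the robot, and variables do not carry over. Pictures are saved under pics/ and viewed, at most 10 in all, crops included, and the job is handed in when it is done.

```bash
mkdir -p pics
python3 - <<'E'
from rig import env
import cv2,numpy as np
for n in("top","side"):
    s=env.snapshot(n); cv2.imwrite(f"pics/{n}0.png",s["frame"]); np.savez(f"{n}0.npz",**s)
    print(n,s["mtx"].tolist(),np.round(s["pose"],3).tolist(),[k for k in s])
st=env.get_state();print(st["time"],st["eef_pos"],st["tcp_rot"],st["wrist_force"],st["grip_width"])
E
```

```text
top [[412.3753058365023, 0.0, 256.1226600376079], [0.0, 412.3753058365023, 183.95110405121122], [0.0, 0.0, 1.0]] [[0.013, 0.996, -0.087, 354.855], [-1.0, 0.014, 0.014, -25.978], [0.015, 0.087, 0.996, 1128.285], [0.0, 0.0, 0.0, 1.0]] ['frame', 'mtx', 'pose']
side [[353.3304447517259, 0.0, 248.48606554472101], [0.0, 353.3304447517259, 189.2065681970878], [0.0, 0.0, 1.0]] [[0.985, 0.113, -0.132, 302.584], [-0.172, 0.53, -0.83, -956.635], [-0.024, 0.841, 0.541, 673.92], [0.0, 0.0, 0.0, 1.0]] ['frame', 'mtx', 'pose']
0.1 [151.36523078 606.03304934 213.40105559] [[-9.70181907e-01  2.42377636e-01 -3.87100297e-04]
 [ 2.42377915e-01  9.70181344e-01 -1.05218547e-03]
 [ 1.20531261e-04 -1.11463586e-03 -9.99999372e-01]] [-0.85410628 -0.00237242  0.00191068] 1.0008845404024933
```

View pics/top0.png

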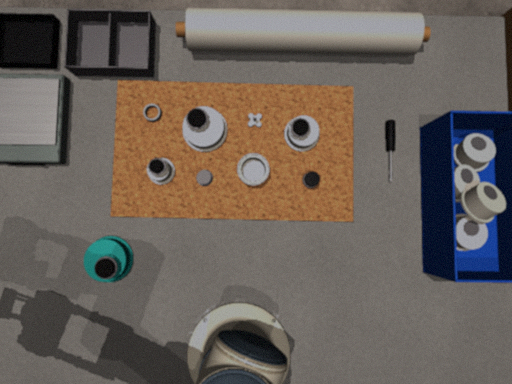

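View pics/side0.png

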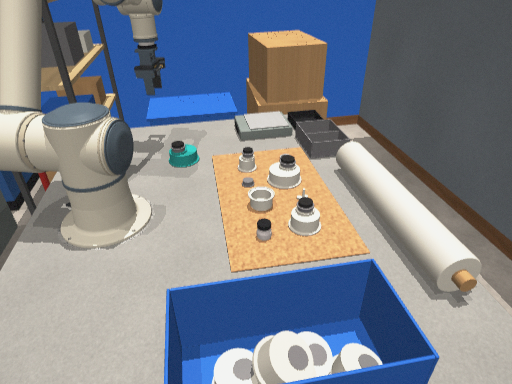

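The top view shows the wide fitting at about (203,128) with its plug at (197,118), the middle one at (302,133) with its plug at (300,127), and the narrow one at (160,171) with its plug at (156,166). The turquoise look-alike is at (108,259). In the side view the plugs are at about (287,161), (306,204) and (248,152).

```bash
cat > m.py <<'E'
import cv2,numpy as np
def ray(s,u,v):
    K=s["mtx"];P=s["pose"]
    d=P[:3,:3]@np.array([(u-K[0,2])/K[0,0],-(v-K[1,2])/K[1,1],-1]);return P[:3,3],d
def plane(s,u,v,z):
    o,d=ray(s,u,v);return (o+d*(z-o[2])/d[2])
def tri(s1,p1,s2,p2):
    A=np.zeros((3,3));b=np.zeros(3);L=[ray(s1,*p1),ray(s2,*p2)]
    for o,d in L:
        d=d/np.linalg.norm(d);M=np.eye(3)-np.outer(d,d);A+=M;b+=M@o
    x=np.linalg.solve(A,b)
    return x,[np.linalg.norm(np.cross(x-o,d/np.linalg.norm(d))) for o,d in L]
def blob(im,c,r,mask):
    m=np.zeros(im.shape[:2],np.uint8);cv2.circle(m,c,r,255,-1)
    m=(mask&(m>0)).astype(np.uint8)
    n,l,st,ce=cv2.connectedComponentsWithStats(m)
    i=1+np.argmax(st[1:,4]);return ce[i],st[i]
E
python3 - <<'E'
from m import *
T=dict(np.load("top0.npz"));S=dict(np.load("side0.npz"))
for n,ct,cs,rt,r in(("wide",(197,118),(287,161),16,14),("mid",(300,127),(306,204),14,14),("narrow",(156,166),(248,152),12,10)):
    bt,st=blob(T["frame"],ct,rt,T["frame"].max(2)<60); bs,ss=blob(S["frame"],cs,r,S["frame"].max(2)<60)
    x,e=tri(T,bt,S,bs); print(n,bt.round(1),st,bs.round(1),ss,"tri",x.round(1),np.round(e,1),"plane81",plane(T,*bt,81).round(1))
for n,c,rt in(("wide",(203,128),30),("mid",(302,133),24),("narrow",(160,171),18)):
    f=T["frame"].astype(int); m=(f.max(2)-f.min(2)<40)&(f.min(2)>75)
    b,st=blob(f,c,rt,m)
    print(n,st, "foot px centre->plane12",plane(T,st[0]+st[2]/2-.5,st[1]+st[3]/2-.5,12).round(1))
t=[T["frame"][105:185,140:220],T["frame"][100:180,265:345]]
s=S["frame"][140:240,225:345]
c=np.hstack([cv2.resize(k,(400,400),interpolation=0) for k in t])
cv2.imwrite("pics/crop.png",c);cv2.imwrite("pics/crops.png",cv2.resize(s,(720,600),interpolation=0))
E
```

```text
wide [196.3 117.8] [188 109  18  19 264] [287.2 159.1] [281 156  13   8  79] tri [614.8 115.8  82.7] [0. 0.] plane81 [615.2 116.   81. ]
mid [300.2 126.9] [293 119  16  17 202] [305.1 202.6] [299 198  13  10  96] tri [ 595.7 -152.6   81.3] [0. 0.] plane81 [ 595.7 -152.6   81. ]
narrow [156.2 165.9] [149 159  15  15 154] [247.3 150.2] [243 148   9   5  39] tri [488.2 214.1  84. ] [0.1 0.1] plane81 [488.5 214.8  81. ]
wide [ 182  106   45   46 1274] foot px centre->plane12 [602.7 103.5  12. ]
mid [284 115  36  37 753] foot px centre->plane12 [ 594.6 -164.5   12. ]
narrow [146 158  29  27 365] foot px centre->plane12 [483.6 220.   12. ]
```

View pics/crop.png

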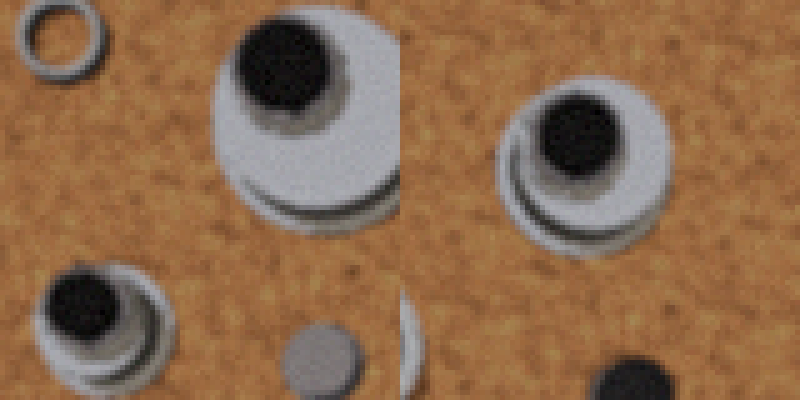

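View pics/crops.png

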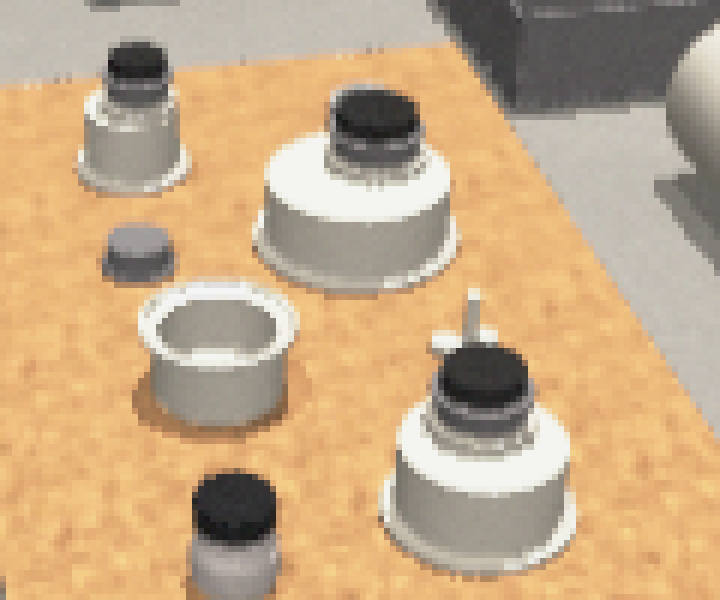

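The crops confirm the pads: black discs of the right sizes (45, 40 and 36 mm). The triangulated mid-heights of 81–84 mm match what's expected. Targets are wide (615,116), middle (596,-152.5) and narrow (488,214.5). I'll go over the wide one with the fingers shut.

```bash
python3 -m inch '{"rot":[[0,0,0],[0,0,0],[0,0,0],[0,0,0],[0,0,0],[0,0,0],[0,0,0],[0,0,0]],"xyz":[[2,-2,0],[5,-5,0],[8,-8.5,0],[11,-12,0],[14.5,-15.5,0],[18,-19,0],[21,-22,0],[23,-24.5,0]],"claw":[0,0,0,0,0,0,0,0]}' 10
python3 -m inch '{"rot":[[0,0,0],[0,0,0],[0,0,0],[0,0,0],[0,0,0],[0,0,0],[0,0,0],[0,0,0]],"xyz":[[3,-3,0],[6.5,-6.5,0],[10,-10,0],[13.5,-14,0],[17,-18,-1],[20.5,-21.5,-3],[22.5,-23.8,-5],[23.4,-24.5,-7]],"claw":[0,0,0,0,0,0,0,0]}'
```

```text
time: 0.9
eef_pos: [383.1, 359.5, 213.8]
tcp_rot: [[-0.97, 0.243, 0.0], [0.243, 0.97, -0.0], [-0.0, -0.0, -1.0]]
wrist_force: [0.5, 0.5, 0.3]
grip_width: 0.332
gripper_force: 0.0
time: 1.7
eef_pos: [617.6, 113.0, 142.5]
tcp_rot: [[-0.969, 0.245, 0.0], [0.245, 0.969, -0.001], [-0.001, -0.0, -1.0]]
wrist_force: [-0.1, 1.4, -0.3]
grip_width: 0.005
gripper_force: 0.0
```

```bash
python3 -m inch '{"rot":[[0,0,0],[0,0,0],[0,0,0],[0,0,0]],"xyz":[[0,0,-2],[0,0,-4],[0,0,-4.8],[0,0,-4.8]],"claw":[0,0,0,0]}'
python3 - <<'E'
from rig import env
import cv2,numpy as np
a=env.snapshot("side")["frame"][110:240,190:350];b=env.snapshot("top")["frame"][80:200,130:280]
cv2.imwrite("pics/w1.png",np.hstack([cv2.resize(a,(400,325),interpolation=2),cv2.resize(b,(400,325),interpolation=2)]))
E
```

```text
time: 2.1
eef_pos: [614.7, 116.4, 94.9]
tcp_rot: [[-0.97, 0.242, -0.002], [0.242, 0.97, -0.0], [0.002, -0.001, -1.0]]
wrist_force: [0.6, -0.1, -0.2]
grip_width: 0.005
gripper_force: 0.0
```

View pics/w1.png

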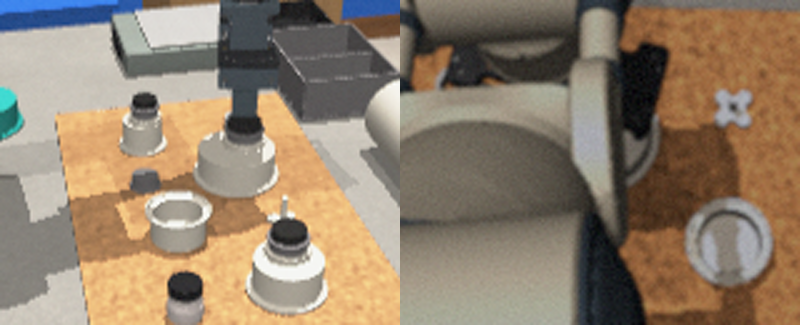

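In the side view the shut fingers sit centred just above the wide fitting's pad, at about (244,118) in the left panel. I'll press gently in steps.

```bash
python3 -m inch '{"rot":[[0,0,0],[0,0,0],[0,0,0],[0,0,0],[0,0,0],[0,0,0]],"xyz":[[0,0,-0.4],[0,0,-0.7],[0,0,-1.0],[0,0,-1.2],[0,0,-1.4],[0,0,-1.4]],"claw":[0,0,0,0,0,0]}' | egrep 'time|eef|wrist'
python3 -m inch '{"rot":[[0,0,0],[0,0,0],[0,0,0],[0,0,0]],"xyz":[[0,0,-0.2],[0,0,-0.4],[0,0,-0.4],[0,0,-0.4]],"claw":[0,0,0,0]}'| egrep 'time|eef|wrist'
```

```text
time: 2.8
eef_pos: [615.6, 116.4, 81.8]
wrist_force: [2.2, 2.7, 1.4]
time: 3.2
eef_pos: [615.5, 116.3, 77.9]
wrist_force: [1.0, 0.9, 2.1]
```

```bash
python3 -m inch '{"rot":[[0,0,0],[0,0,0],[0,0,0],[0,0,0]],"xyz":[[0,0,-0.2],[0,0,-0.3],[0,0,-0.3],[0,0,-0.3]],"claw":[0,0,0,0]}' | egrep 'time|eef|wrist'
python3 -m inch '{"rot":[[0,0,0],[0,0,0],[0,0,0]],"xyz":[[0,0,-0.1],[0,0,-0.1],[0,0,-0.1]],"claw":[0,0,0]}'| egrep 'time|eef|wrist'
```

```text
time: 3.6
eef_pos: [615.5, 116.4, 75.0]
wrist_force: [-0.1, 0.3, 3.6]
time: 3.9
eef_pos: [615.5, 116.4, 74.1]
wrist_force: [-1.0, 0.2, 6.7]
```

The force rises past the sliding friction at TCP 74 mm, so the end stop is reached: the pad is compressed about 3.3 mm, which puts its top at about 77 mm, as expected. One more millimetre for certainty, then up and over to the middle one.

```bash
python3 -m inch '{"rot":[[0,0,0],[0,0,0],[0,0,0],[0,0,0],[0,0,0]],"xyz":[[0,0,-0.1],[0,0,-0.1],[0,0,1.5],[0,0,4],[0,0,6]],"claw":[0,0,0,0,0]}' | egrep 'time|eef|wrist'
python3 -m inch '{"rot":[[0,0,0],[0,0,0],[0,0,0],[0,0,0],[0,0,0],[0,0,0],[0,0,0],[0,0,0]],"xyz":[[0,-3,0],[-0.3,-7,0],[-0.7,-11,0],[-1,-15,0],[-1.3,-19,0],[-1.6,-23,0],[-1.9,-26,0],[-2,-26.9,0]],"claw":[0,0,0,0,0,0,0,0]}'| egrep 'time|eef|wrist'
python3 -m inch '{"rot":[[0,0,0],[0,0,0],[0,0,0],[0,0,0]],"xyz":[[0,0,0],[0,0,-2],[0,0,-3.8],[0,0,-3.8]],"claw":[0,0,0,0]}'| egrep 'time|eef|wrist'
python3 - <<'E'
from rig import env
import cv2,numpy as np
a=env.snapshot("side")["frame"][110:240,190:350];b=env.snapshot("top")["frame"][80:200,130:280]
cv2.imwrite("pics/m1.png",np.hstack([cv2.resize(a,(400,325),interpolation=2),cv2.resize(b,(400,325),interpolation=2)]))
E
```

```text
time: 4.4
eef_pos: [615.2, 116.3, 134.6]
wrist_force: [-0.5, -0.6, 0.4]
time: 5.2
eef_pos: [594.8, -155.6, 133.6]
wrist_force: [0.5, 0.3, 0.8]
time: 5.6
eef_pos: [594.1, -150.7, 93.8]
wrist_force: [-0.0, 0.4, 1.8]
```

View pics/m1.png

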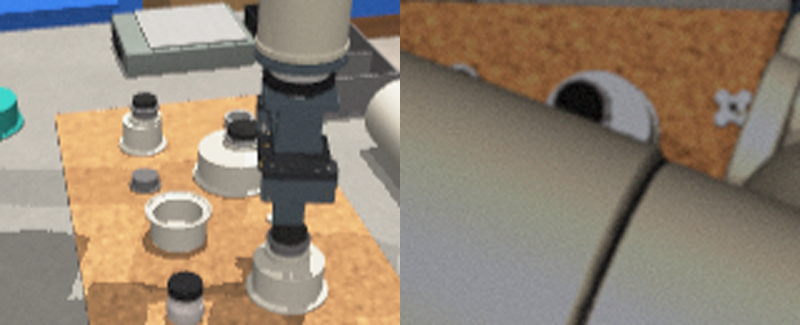

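In the left panel the wide plug now sits low on its collar, and the fingers are centred above the middle pad at about (289,230). Pressing.

```bash
python3 -m inch '{"rot":[[0,0,0],[0,0,0],[0,0,0],[0,0,0],[0,0,0],[0,0,0],[0,0,0],[0,0,0]],"xyz":[[0,0,-0.4],[0,0,-0.7],[0,0,-1.0],[0,0,-1.2],[0,0,-1.4],[0,0,-1.6],[0,0,-1.8],[0,0,-1.8]],"claw":[0,0,0,0,0,0,0,0]}' | egrep 'time|eef|wrist'
python3 -m inch '{"rot":[[0,0,0],[0,0,0],[0,0,0],[0,0,0]],"xyz":[[0,0,-0.2],[0,0,-0.3],[0,0,-0.3],[0,0,-0.3]],"claw":[0,0,0,0]}'| egrep 'time|eef|wrist'
python3 -m inch '{"rot":[[0,0,0],[0,0,0],[0,0,0]],"xyz":[[0,0,-0.1],[0,0,-0.1],[0,0,-0.1]],"claw":[0,0,0]}'| egrep 'time|eef|wrist'
```

```text
time: 6.5
eef_pos: [595.5, -152.7, 77.7]
wrist_force: [1.8, 0.4, 1.6]
time: 6.9
eef_pos: [595.5, -152.7, 75.0]
wrist_force: [0.3, 0.8, 4.6]
time: 7.2
eef_pos: [595.5, -152.7, 74.1]
wrist_force: [-0.5, 1.0, 5.9]
```

Same signature on the middle one: home. A last millimetre, then up and on to the narrow one.

```bash
python3 -m inch '{"rot":[[0,0,0],[0,0,0],[0,0,0],[0,0,0],[0,0,0]],"xyz":[[0,0,-0.1],[0,0,-0.1],[0,0,1.5],[0,0,4],[0,0,6]],"claw":[0,0,0,0,0]}' | egrep 'time|eef|wrist'
python3 -m inch '{"rot":[[0,0,0],[0,0,0],[0,0,0],[0,0,0],[0,0,0],[0,0,0],[0,0,0],[0,0,0]],"xyz":[[-0.6,2,0],[-1.5,5,0],[-2.6,9,0],[-3.8,13,0],[-5,17,0],[-6.2,21,0],[-7.3,25,0],[-8.5,29,0]],"claw":[0,0,0,0,0,0,0,0]}'| egrep 'time|eef|wrist'
python3 -m inch '{"rot":[[0,0,0],[0,0,0],[0,0,0],[0,0,0],[0,0,0],[0,0,0],[0,0,0]],"xyz":[[-1,3.5,0],[-2,6.5,0],[-2.2,7.7,0],[-2.2,7.7,0],[-2.2,7.7,-2],[-2.2,7.7,-3.8],[-2.2,7.7,-3.8]],"claw":[0,0,0,0,0,0,0]}'| egrep 'time|eef|wrist'
python3 - <<'E'
from rig import env
import cv2,numpy as np
a=env.snapshot("side")["frame"][110:240,190:350];b=env.snapshot("top")["frame"][80:200,130:280]
cv2.imwrite("pics/n1.png",np.hstack([cv2.resize(a,(400,325),interpolation=2),cv2.resize(b,(400,325),interpolation=2)]))
E
```

```text
time: 7.7
eef_pos: [595.2, -152.6, 134.6]
wrist_force: [0.6, 0.2, -0.2]
time: 8.5
eef_pos: [508.7, 139.2, 133.2]
wrist_force: [0.1, 0.1, 0.2]
time: 9.2
eef_pos: [487.3, 212.9, 94.0]
wrist_force: [0.0, 0.4, 1.1]
```

View pics/n1.png

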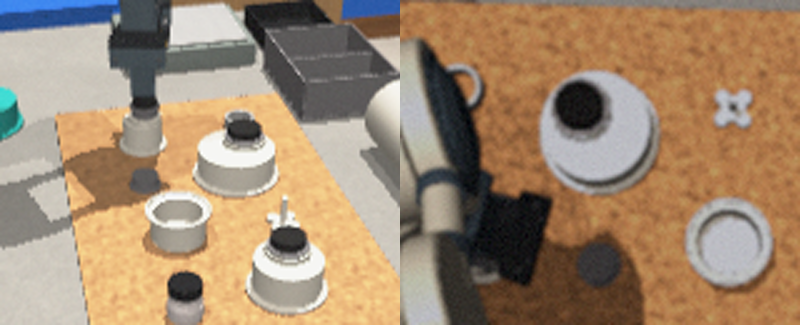

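The wide and middle plugs both sit down on their collars, at about (243,132) and (289,240). The fingers are over the narrow pad at (144,100). Pressing.

```bash
python3 -m inch '{"rot":[[0,0,0],[0,0,0],[0,0,0],[0,0,0],[0,0,0],[0,0,0],[0,0,0],[0,0,0]],"xyz":[[0,0,-0.4],[0,0,-0.7],[0,0,-1.0],[0,0,-1.2],[0,0,-1.4],[0,0,-1.6],[0,0,-1.8],[0,0,-1.8]],"claw":[0,0,0,0,0,0,0,0]}' | egrep 'time|eef|wrist'
python3 -m inch '{"rot":[[0,0,0],[0,0,0],[0,0,0],[0,0,0]],"xyz":[[0,0,-0.2],[0,0,-0.3],[0,0,-0.3],[0,0,-0.3]],"claw":[0,0,0,0]}'| egrep 'time|eef|wrist'
python3 -m inch '{"rot":[[0,0,0],[0,0,0],[0,0,0]],"xyz":[[0,0,-0.1],[0,0,-0.1],[0,0,-0.1]],"claw":[0,0,0]}'| egrep 'time|eef|wrist'
```

```text
time: 10.1
eef_pos: [488.4, 214.4, 77.7]
wrist_force: [1.6, 0.2, 2.0]
time: 10.5
eef_pos: [488.5, 214.4, 75.0]
wrist_force: [-0.3, 0.0, 4.9]
time: 10.8
eef_pos: [488.5, 214.4, 74.1]
wrist_force: [-0.5, -0.2, 5.3]
```

Home as well. A last millimetre, then lift and swing clear towards the start so I can check.

```bash
python3 -m inch '{"rot":[[0,0,0],[0,0,0],[0,0,0],[0,0,0],[0,0,0],[0,0,0],[0,0,0]],"xyz":[[0,0,-0.1],[0,0,-0.1],[0,0,-0.1],[0,0,1.5],[0,0,4],[0,0,8],[0,0,12]],"claw":[0,0,0,0,0,0,0]}' | egrep 'time|eef|wrist'
python3 -m inch '{"rot":[[0,0,0],[0,0,0],[0,0,0],[0,0,0],[0,0,0],[0,0,0],[0,0,0],[0,0,0]],"xyz":[[-2,2,1],[-5,5,2],[-8,8,2],[-11,11,2],[-14,14,2],[-17,17,2],[-20,20,2],[-22,22,2]],"claw":[0,0,0,0,0,0,0,0]}'| egrep 'time|eef|wrist'
python3 -m inch '{"rot":[[0,0,0],[0,0,0],[0,0,0],[0,0,0],[0,0,0],[0,0,0],[0,0,0]],"xyz":[[-3,4,0],[-6,8,0],[-9,12,0],[-11,15,0],[-11,17,0],[-11,17,0],[-11,17,0]],"claw":[0,0,0,0,0,0,0]}'| egrep 'time|eef|wrist'
python3 - <<'E'
from m import *
from rig import env
S=env.snapshot("side");T=env.snapshot("top");S0=np.load("side0.npz")["frame"];T0=np.load("top0.npz")["frame"]
for n,ct,cs,rt,r in(("wide",(197,118),(287,163),16,16),("mid",(300,127),(306,206),14,16),("narrow",(156,166),(248,154),12,12)):
    bt,st=blob(T["frame"],ct,rt,T["frame"].max(2)<60); bs,ss=blob(S["frame"],cs,r,S["frame"].max(2)<60)
    x,e=tri(T,bt,S,bs); print(n,bt.round(1),bs.round(1),"tri",x.round(1))
f=lambda a,b:np.vstack([cv2.resize(a[140:240,225:345],(360,300),interpolation=2),cv2.resize(b[70:230,100:415],(360,183))])
cv2.imwrite("pics/end.png",np.hstack([f(S0,T0),f(S["frame"],T["frame"])]))
E
```

```text
time: 11.5
eef_pos: [487.6, 214.1, 194.7]
wrist_force: [0.6, -0.4, 0.1]
time: 12.3
eef_pos: [266.1, 435.6, 213.7]
wrist_force: [0.9, 0.2, 0.4]
time: 13.0
eef_pos: [158.3, 603.8, 213.3]
wrist_force: [0.3, -0.7, -0.6]
wide [196.9 118.7] [287.2 161.7] tri [615.  115.7  72.4]
mid [299.6 128. ] [304.8 205.7] tri [ 595.4 -152.4   70.4]
narrow [157.4 166.5] [247.2 153.1] tri [487.9 213.8  72.1]
```

View pics/end.png

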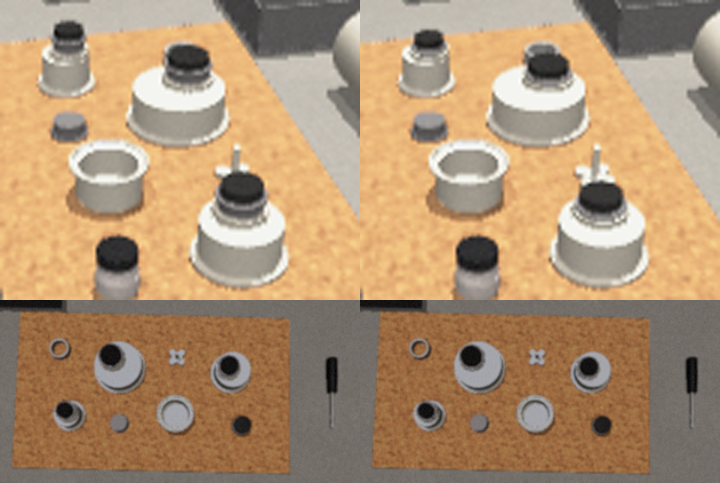

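Before (left) and after (right): all three plugs dropped 10–12 mm onto their collars, at about (547,65), (601,197) and (428,39). Every other object is in the same place. Handing in.

```bash
python3 -c "
from rig import env
print(env.hand_in())"
```

```text
the job is handed in; nothing more can be done
None
```

I pressed all three plugs home in order (wide, middle, narrow), with at most about 7 N measured; nothing else moved in the final pictures, the hand is clear and the job is handed in, though the hand-in returned no verdict.

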